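# Seat the board holder in the corner of the locating jig and hold it there

### The job

Pick up the aluminium board holder by its blue grip from the teal mat, lay it flat on the dark bed of the locating jig, and push its red-marked corner fully home into the corner of the two fences, so that its sides lie flush against both fences at once. The job finishes while you are holding it: keep hold of the holder, still lightly pressing it against both fences, and do not let go. Do not ram the fences, and leave the other things on the table where they are.

Things in the scene. Friction and masses are not known exactly. Their poses are not given: they have to be found in the camera images.
- holder: board holder, loose, 0.2-0.4 kg: aluminium block 96 (x) by 60 (y) by 16 mm high with green board halves on top. In its middle a blue grip, 40 mm along x, 16 mm thick along y, rises from 16 to 52 mm above the underside: pinch it across y, fingertips above the block. A red square marks the top at the +x +y corner. Starts on the mat. Origin: centre of underside; z up
- holder_corner (a point): the lower edge of the red-marked corner of the holder, 48 mm along +x and 30 mm along +y from the holder's origin; same axes as the holder
- holder_grip (a point): where to grip the holder: middle of the blue grip, 42 mm above the holder's underside (10 mm below the top of the grip)
- jig: locating jig, rigid, fixed, place and yaw vary: slick dark bed (friction about 0.2) 170 (x) by 130 (y) mm, top 10 mm above the table; two aluminium fences 14 mm thick stand 12 mm above the bed, long one on the +y side (inner face at y=45 mm), short one on the +x side (inner face at x=65 mm). Origin: centre of underside. Holder home: axes as the jig's, origin at 17, 15, 10 mm here
- jig_corner (a point): the inside corner, where the planes of the fences' inner faces meet the top of the bed: 65, 45, 10 mm in the jig's frame, same axes. The fences stop about 8 mm short of it; a red dot lies on the bed just beyond it
- fence_long: the long fence, a rigid aluminium bar running along the jig's x, 138 mm long, 12 mm high; its inner face looks to the jig's -y. Its origin and axes are those of the jig
- fence_short: the short fence, a rigid aluminium bar running along the jig's y, 98 mm long, 12 mm high; its inner face looks to the jig's -x. Its origin and axes are those of the jig
- mat: the teal silicone work mat, 320 x 280 mm, 3 mm thick, fixed to the table on the left or on the right (the jig is on the other side); origin: centre of the underside
- battery: black phone battery, 36 x 88 x 5 mm, on the mat; origin: centre of underside
- tweezers: steel tweezers, 120 x 9 x 6 mm along its x, on the mat; origin: centre of underside
- screwdriver: small precision screwdriver with gold handle, 150 mm long along its x, 11 mm high, on the mat; origin: underside, near the middle
- phone: grey phone with black screen, 68 x 138 x 8 mm, at the left of the table; origin: centre of underside
- display: white display panel, 66 x 134 x 4 mm, at the right of the table; origin: centre of underside
- screw_tray: orange compartment tray, 70 x 100 x 22 mm, at the left of the table; origin: centre of underside
- flux_jar: small amber jar with black lid, 44 mm across, 35 mm high, at the right of the table; origin: centre of underside
Things that resemble listed ones, but are neither listed nor needed, are in the scene too. There is more than one size of the holder; the one meant has the size given above. Of the things shaped like the jig, the dark steel one is meant.

How it is judged:
By the outcome, as a careful person would: the job done as asked, in the order asked, and still so for the second after the job is handed in, while the arm keeps its last pose, push and grip.
It also fails if it takes over 45 s, if anything falls off the work surface, if the arm or the gripper's body presses on something with over 40 N, if the wrist force passes 120 N, or if a joint passes its speed limit or range.

### The arm

A 6-joint arm with a two-finger parallel gripper is mounted at the origin on the work surface. World frame = base frame: x ahead of the robot, y to its left, z up, the work surface at z = 0. Lengths are in m, angles in rad, forces in N, time in s.
With the tool pointing down it reaches from about 0.325 to 0.775 m from the base axis. Payload 5.5 kg.
Tool frame: the origin (TCP) lies between the finger pads; the fingertips stand 8 mm ahead of it and the grasp point (between the pads) lies 11 mm behind it (tcp_to_tips is the distance from the TCP to the fingertips, in m); z points along the fingers, y is the direction in which the jaws open and shut (so a half turn about z gives the same grasp; the last joint's range is limited). The gripper opens to 88 mm and grips with 3 to 60 N. Pads are 20 mm wide; open, the fingers measure 115 mm over their backs; the gripper's body (75 mm by 178 mm) begins 61 mm behind the grasp point.
Start: joints at [-1.218, 0.091, 1.231, -0, 1.82, -0.057], TCP at [0.239, -0.55, 0.231] pointing down, gripper open.
Joint ranges: [-2.87, 2.87], [-0.86, 2.18], [0.17, 2.46], [-1.51, 4.65], [0.06, 2.69], [-2.65, 2.65]. Speed limits (rad/s): [2.57, 2.57, 3.01, 3.14, 3.14, 3.14].

### API

Orientations are given as a unit quaternion [w, x, y, z].
In Python, from bench import * gives the robot as it stands. Calls block until the motion is done:
- move_to(position, orientation): joint-space move of the TCP to a pose.
- move_l(position, speed=0.15, orientation=None): straight line of the TCP; orientation=None keeps the orientation; speed is the mean speed in m/s.
- movej(angles): joint-space move.
- gripper_open() and close(): open the fingers fully, or close them until they stop; the grip force is fixed at half the most.
- hold(seconds).
- inverse_kinematics(position, orientation): joint angles nearest the present ones, or None.
- state(): the state.
- get_image(name): name is "side" or "top"; returns a dict with "frame" (480x640x3 uint8, blue, green, red), "depth" (480x640 float32, m along the optical axis (not along the pixel's ray), 0 where there is no reading), "camera_matrix" (3x3 intrinsics, pixels), "k1" (the pictures are not rectified: a ray, as slopes to the right and down, at radius r is drawn at 1 + k1 r^2 times it, then the intrinsics apply), "view" (4x4, takes a point from world to camera coordinates). Camera axes: x right, y up, looking along -z (the intrinsics and any distortion apply to the point x, -y, -z); pixel columns grow to the right and rows downward; lengths in m; the calibration is good to about 2 mm. A picture is of the moment at which its call begins.
A pose or a line that the arm cannot do raises IKError and nothing moves.
- job_done(): hands the job in, once; it reports no verdict.
The state is a dict: "time": time; "joint_pos": joint angles; "dq": joint speeds; "joint_torque": joint torques, N m; "ee_pos": TCP position; "ee_rot": TCP orientation; "ft_force": force on the tool from outside, world axes, zero at the start; "moment": the same for the moment, N m; "finger_gap": finger opening in m.
Only numpy, scipy, OpenCV 4.12 (cv2) and the standard library are available. Lean on these libraries where they do the work, as an engineer would, in place of code of your own. Each camera call takes 0.05 s, during which the arm holds its last target.

## Working session

There is one attempt and no reset: what is moved stays moved. The work goes in short steps, each a Python script; the robot and the scene stay as the last script left them, time stands still between calls to the robot, and variables do not carry over. Pictures are saved under pics/ and viewed, and the job is handed in when it is done.

```bash
mkdir -p pics; ls; python3 - <<'E'
from bench import *
import cv2,numpy as np
for n in("top","side"):
    d=get_image(n); cv2.imwrite(f"pics/{n}0.png",d["frame"]); print(n,d["camera_matrix"],d["k1"],d["view"],d["depth"].max())
    np.savez(f"/tmp/{n}0.npz",**d)
print(state())
E
```

```text
pics
top [[468.71333648   0.         328.16326981]
 [  0.         468.71333648 235.53212916]
 [  0.           0.           1.        ]] 0.03699947488468128 [[ 0.06275407 -0.99802461  0.00296707 -0.00594934]
 [ 0.97356628  0.06186982  0.21986546 -0.54371301]
 [-0.21961472 -0.01090881  0.97552569 -0.99358511]
 [ 0.          0.          0.          1.        ]] 2.1428173
side [[508.87456488   0.         324.65000286]
 [  0.         508.87456488 243.34359499]
 [  0.           0.           1.        ]] -0.0842297352371161 [[-0.96512729 -0.26175012  0.00402376  0.49419894]
 [ 0.18639507 -0.67632254  0.71263223 -0.14251383]
 [-0.18381021  0.68853083  0.70152627 -1.10957032]
 [ 0.          0.          0.          1.        ]] 3.5731401
{'time': 0.1, 'joint_pos': array([-1.21770039e+00,  9.17963257e-02,  1.23175674e+00, -3.73438533e-05,
        1.81976861e+00, -5.67191355e-02]), 'dq': array([ 8.02267945e-04, -2.37134407e-03, -2.25946711e-03,  1.20879845e-03,
        3.07881753e-05, -7.24533992e-05]), 'joint_torque': array([ 3.78927376e-03, -4.47857273e+01, -4.07569778e+01,  7.01060216e-02,
        2.84794247e-02, -8.63615082e-05]), 'ee_pos': array([ 0.23895715, -0.55010125,  0.22961721]), 'ee_rot': array([-8.52361183e-04,  9.79080370e-01,  2.03472064e-01, -1.45543558e-04]), 'ft_force': array([-0.22845298,  0.04140791, -0.0177681 ]), 'moment': array([8.94336428e-05, 1.46428492e-02, 6.68006990e-03]), 'finger_gap': 0.08775521680923791}
```

View pics/top0.png

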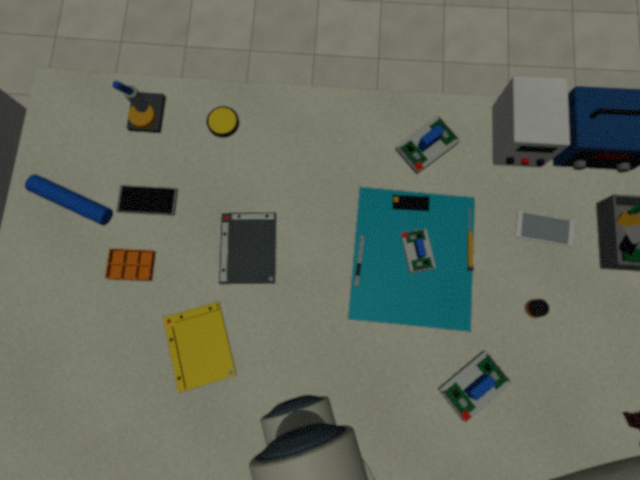

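View pics/side0.png

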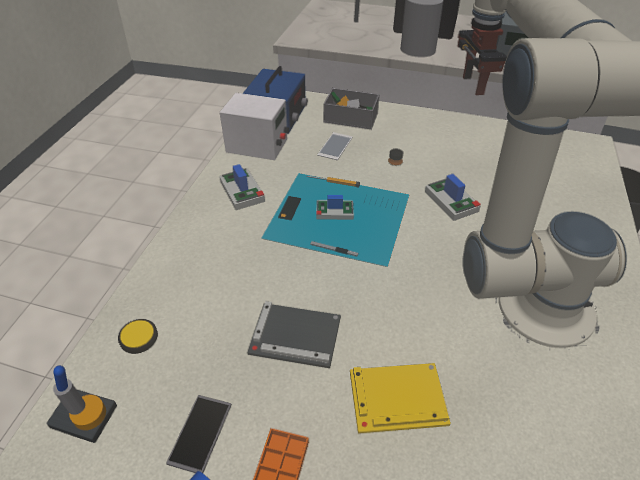

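```bash
cat > h.py <<'E'
import numpy as np,cv2
def ray(d,px):
    px=np.asarray(px,float).reshape(-1,1,2)
    s=cv2.undistortPoints(px,np.array(d["camera_matrix"]),np.array([float(d["k1"]),0,0,0]))[:,0]
    V=np.array(d["view"]);R=V[:3,:3];c=-R.T@V[:3,3]
    r=np.c_[s[:,0],-s[:,1],-np.ones(len(s))]@R
    return c,r
def onz(d,px,z):
    c,r=ray(d,px); return c+r*((z-c[2])/r[:,2])[:,None]
def proj(d,P):
    V=np.array(d["view"]);p=np.atleast_2d(P)@V[:3,:3].T+V[:3,3]
    p=p*[1,-1,-1]
    return cv2.projectPoints(p.reshape(-1,1,3),np.zeros(3),np.zeros(3),np.array(d["camera_matrix"]),np.array([float(d["k1"]),0,0,0]))[0][:,0]
E
python3 - <<'E'
import numpy as np,cv2
t=cv2.imread("pics/top0.png");s=cv2.imread("pics/side0.png")
def crop(im,x,y,w,h,k): return cv2.resize(im[y:y+h,x:x+w],None,fx=k,fy=k,interpolation=cv2.INTER_CUBIC)
a=np.vstack([np.hstack([crop(t,385,215,66,66,6),crop(t,200,195,100,100,3.96)])[:396]
 if 0 else np.hstack([cv2.resize(crop(t,390,220,55,55,7),(396,300)),cv2.resize(crop(t,205,200,88,88,4),(396,300))]),
 np.hstack([cv2.resize(crop(s,300,180,72,54,6),(396,300)),cv2.resize(crop(s,235,290,120,90,4),(396,300))])])
cv2.imwrite("pics/crop1.png",a)
E
```

```text
(no output)
```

View pics/crop1.png

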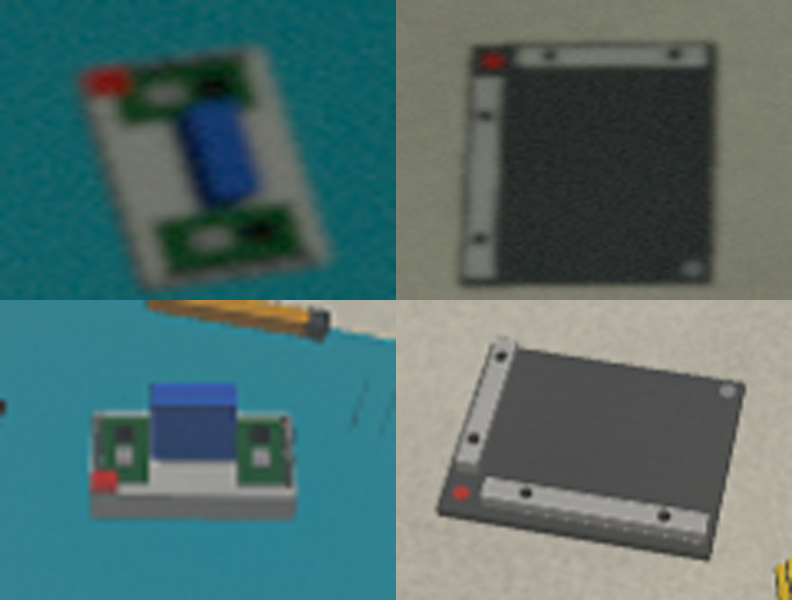

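The picture shows three red-and-blue board holders: (418,250) on the mat, and (428,144) and (474,387), both larger and off the mat. There are two jig shapes: dark at (248,248) and yellow at (200,347). The mat holder, with its red corner at top (407,236), and the dark jig, with its red dot at (227,217), fit the description. Next I measure their sizes and poses.

```bash
python3 - <<'E'
import numpy as np,cv2
from h import *
D={n:dict(np.load(f"/tmp/{n}0.npz")) for n in("top","side")}
def cloud(d):
    vv,uu=np.mgrid[0:480,0:640]; px=np.c_[uu.ravel(),vv.ravel()]
    c,r=ray(d,px); z=d["depth"].ravel(); return (c+r*z[:,None]).reshape(480,640,3),d["depth"]>0
for n,d in D.items():
    P,ok=cloud(d); 
    reg=[("mathold",(418,250)),("A",(428,144)),("B",(474,387)),("jig",(248,248)),("yel",(200,347))]
    print(n)
    for nm,px in reg:
        c=onz(D["top"],[px],.015)[0]
        near=ok&(np.hypot(P[...,0]-c[0],P[...,1]-c[1])<.13)
        base=np.median(P[...,2][near&(P[...,2]<.012)]) if nm!="jig" else 0
        lo,hi={"jig":(.005,.04),"yel":(.005,.04)}.get(nm,(.012,.035))
        m=(near&(P[...,2]>lo)&(P[...,2]<hi)).astype(np.uint8)
        k,l,st,_=cv2.connectedComponentsWithStats(m); j=1+np.argmax(st[1:,4])
        Q=P[l==j]; R=cv2.minAreaRect((Q[:,:2]*1000).astype(np.float32))
        print(nm,c.round(3),"rect",R,"zmed",np.median(Q[:,2]).round(4),"base",base, "n",len(Q))
        if nm=="mathold":
            m=near&(P[...,2]>.04)&(P[...,2]<.075);Q=P[m];print(" grip",cv2.minAreaRect((Q[:,:2]*1000).astype(np.float32)),np.percentile(Q[:,2],[50,90]))
# colour contours
d=D["top"];hsv=cv2.cvtColor(d["frame"],cv2.COLOR_BGR2HSV)
for n in D:
    d=D[n];hsv=cv2.cvtColor(d["frame"],cv2.COLOR_BGR2HSV)
    P,ok=cloud(d)
    red=((hsv[...,0]<8)|(hsv[...,0]>172))&(hsv[...,1]>120)&(hsv[...,2]>60)
    k,l,st,ce=cv2.connectedComponentsWithStats(red.astype(np.uint8))
    for j in range(1,k):
        if st[j,4]>8: print(n,"red",ce[j].round(1),st[j,4],onz(d,[ce[j]],.019)[0].round(4),onz(d,[ce[j]],.010)[0].round(4))
E
```

```text
top
mathold [ 0.532 -0.182  0.015] rect ((532.2702026367188, -181.84957885742188), (96.27765655517578, 60.9046745300293), 14.360981941223145) zmed 0.0194 base 0.0024377094593572846 n 902
 grip ((531.4569091796875, -181.15469360351562), (39.59096145629883, 16.56297492980957), 14.35935115814209) [0.05356506 0.05614374]
A [ 0.798 -0.201  0.015] rect ((798.4330444335938, -199.3567657470703), (85.33846282958984, 138.37692260742188), 41.14272689819336) zmed 0.0229 base -0.0007010170105927749 n 1512
B [ 0.236 -0.309  0.015] rect ((240.19256591796875, -309.85089111328125), (86.91677856445312, 136.90859985351562), 41.45909118652344) zmed 0.0229 base -0.000938516793588029 n 2189
jig [0.512 0.213 0.015] rect ((514.6146850585938, 216.2898406982422), (172.29444885253906, 132.14724731445312), 4.177646160125732) zmed 0.01 base 0 n 3956
yel [0.282 0.297 0.015] rect ((286.55126953125, 302.4800720214844), (173.42153930664062, 130.54940795898438), 19.47092628479004) zmed 0.0099 base 0.001015833370374697 n 4521
side
mathold [ 0.532 -0.182  0.015] rect ((535.3256225585938, -180.9355010986328), (95.490646
[... 1049 characters left out ...]
17 -0.1794  0.01  ]
top red [225.9 217.3] 21 [0.5809 0.272  0.019 ] [0.5832 0.2741 0.01  ]
top red [404.4 234.4] 19 [ 0.5663 -0.149   0.019 ] [ 0.5685 -0.1504  0.01  ]
top red [465.6 415.5] 64 [ 0.1773 -0.2892  0.019 ] [ 0.1761 -0.2918  0.01  ]
side red [282.1 134.9] 22 [ 0.7762 -0.4716  0.019 ] [ 0.7811 -0.4849  0.01  ]
side red [259.6 192.8] 28 [ 0.7432 -0.1863  0.019 ] [ 0.7479 -0.1966  0.01  ]
side red [475.8 203.1] 29 [ 0.1789 -0.2989  0.019 ] [ 0.1777 -0.3104  0.01  ]
side red [318.5 212. ] 12 [ 0.5699 -0.1526  0.019 ] [ 0.5727 -0.1626  0.01  ]
side red [254.1 347.4] 17 [0.583  0.2776 0.019 ] [0.5859 0.2722 0.01  ]
side red [364.  423.5] 16 [0.3369 0.3777 0.019 ] [0.3373 0.3733 0.01  ]
```

The mat holder measures 96 x 61 mm; the others measure about 137 x 86 mm, so the mat one is meant. Its yaw is about 14.4° and the red corner sits on its +x+y side. The dark jig measures 172 x 132 mm with a yaw of about 4.4°. Next I grasp, and refine the jig yaw from the image edges.

```bash
cat >> h.py <<'E'
def q(deg):
    a=np.radians(deg)/2; return [0.0,float(np.cos(a)),float(np.sin(a)),0.0]
E
python3 - <<'E'
import numpy as np,cv2
from h import *
D={n:dict(np.load(f"/tmp/{n}0.npz")) for n in("top","side")}
# bed + fences via edges: expected edges from rough pose, sub-pixel gradient along normals
def refine(d,edges,th,o):
    g=cv2.GaussianBlur(cv2.cvtColor(d["frame"],cv2.COLOR_BGR2GRAY).astype(np.float32),(0,0),.7)
    R=np.array([[np.cos(th),-np.sin(th)],[np.sin(th),np.cos(th)]])
    for nm,a,b,nrm,z in edges:
        pts=[]
        for s in np.linspace(.1,.9,40):
            p=np.array(a)*(1-s)+np.array(b)*s
            off=np.arange(-6,6.01,.25)
            W=(p[None]+off[:,None]*np.array(nrm))/1000@R.T+o
            px=proj(d,np.c_[W,np.full(len(W),z)]).astype(np.float32)
            v=cv2.remap(g,px[:,0].reshape(1,-1),px[:,1].reshape(1,-1),cv2.INTER_CUBIC)[0]
            dv=np.gradient(v);i=np.argmax(np.abs(dv))
            if 0<i<len(off)-1: pts.append(W[i])
        pts=np.array(pts)*1000
        l=cv2.fitLine(pts.astype(np.float32),cv2.DIST_HUBER,0,.01,.01).ravel()
        ang=np.degrees(np.arctan2(l[1],l[0])); ang=(ang+45)%90-45
        c=(l[2:]/1000-o)@R*1000
        print(nm,len(pts),"ang",ang.round(2),"offset on normal",(c@np.array(nrm)).round(2),"nominal",np.dot(a,nrm))
E=[("long inner top",(-80,45),(55,45),(0,1),.022),("short inner top",(65,-50),(65,35),(1,0),.022),
("long outer top",(-80,59),(55,59),(0,1),.022),("short outer top",(79,-50),(79,35),(1,0),.022),
("bed -y",(-80,-65),(80,-65),(0,1),.010),("bed -x",(-85,-60),(-85,40),(1,0),.010)]
for n in D:
    print(n);refine(D[n],E,np.radians(4.4),np.array([.5155,.216]))
E
python3 - <<'E'
from bench import *
from h import *
O=q(14.4)
move_to([.533,-.181,.12],O)
move_l([.533,-.181,.034],.1)
close()
s=state();print(s["time"],s["ee_pos"],s["finger_gap"],s["ft_force"])
move_l([.533,-.181,.12],.12)
s=state();print(s["time"],s["ee_pos"],s["finger_gap"],s["ft_force"],s["moment"])
for n in("top","side"):
    d=get_image(n);cv2.imwrite(f"pics/{n}1.png",d["frame"]);np.savez(f"/tmp/{n}1.npz",**d)
E
```

```text
top
long inner top 40 ang 3.97 offset on normal 44.15 nominal 45
short inner top 40 ang 3.63 offset on normal 63.93 nominal 65
long outer top 37 ang 5.27 offset on normal 63.35 nominal 59
short outer top 40 ang 4.73 offset on normal 83.07 nominal 79
bed -y 40 ang 3.82 offset on normal -65.49 nominal -65
bed -x 40 ang 3.57 offset on normal -85.25 nominal -85
side
long inner top 40 ang 4.22 offset on normal 44.2 nominal 45
short inner top 38 ang 4.32 offset on normal 67.04 nominal 65
long outer top 38 ang 4.55 offset on normal 57.78 nominal 59
short outer top 34 ang 4.58 offset on normal 84.15 nominal 79
bed -y 40 ang 4.21 offset on normal -65.2 nominal -65
bed -x 40 ang 4.42 offset on normal -83.58 nominal -85
3.975 [ 0.53299856 -0.18109071  0.03399246] 0.016045294750809947 [ 0.60351374 -0.08155078  0.48107547]
4.8417 [ 0.53252517 -0.18079583  0.11888509] 0.015963027259543155 [ 0.43399768 -0.12525967 -2.96242666] [-0.03754539 -0.03603089 -0.0185788 ]
```

```bash
cat >> h.py <<'E'
JO=np.array([.5155,.216])
def jw(x,y,th=4.1):
    a=np.radians(th);return JO+np.array([[np.cos(a),-np.sin(a)],[np.sin(a),np.cos(a)]])@np.array([x,y])/1000
def jf(v,th=4.1):
    a=np.radians(th);return np.array([[np.cos(a),np.sin(a)],[-np.sin(a),np.cos(a)]])@np.asarray(v)[:2]
E
python3 - <<'E'
from bench import *
from h import *
p=jw(7,5)
move_to([p[0],p[1],.12],q(4.1))
move_l([p[0],p[1],.052],.12)
hold(.3)
s0=state();print(s0["time"],s0["ee_pos"],s0["ft_force"],s0["moment"])
z=.052
while z>.036:
    z-=.001
    move_l([p[0],p[1],z],.03); s=state(); f=s["ft_force"][2]-s0["ft_force"][2]
    print(round(z,4),s["ee_pos"].round(4),f.round(2),(s["moment"]-s0["moment"]).round(3),round(s["time"],2))
    if f>3: break
for n in("top","side"):
    d=get_image(n);cv2.imwrite(f"pics/{n}2.png",d["frame"]);np.savez(f"/tmp/{n}2.npz",**d)
t=cv2.imread("pics/top2.png")[190:300,190:310];s=cv2.imread("pics/side2.png")[280:380,230:350]
cv2.imwrite("pics/crop2.png",np.hstack([cv2.resize(t,(400,367),interpolation=2),cv2.resize(s,(400,367),interpolation=2)]))
E
```

```text
7.45 [0.5225397  0.22167156 0.05285043] [ 0.27867313 -0.41265863 -2.24777252] [0.08141709 0.02457562 0.0066036 ]
0.051 [0.5221 0.2215 0.0509] -1.4 [-0.044 -0.063 -0.041] 7.7
0.05 [0.522  0.2215 0.0498] -0.56 [-0.095 -0.012  0.023] 7.95
0.049 [0.5221 0.2215 0.0489] -1.16 [-0.072 -0.021  0.028] 8.2
0.048 [0.5221 0.2215 0.0479] -0.71 [-0.069 -0.054  0.004] 8.45
0.047 [0.5221 0.2215 0.0469] -1.87 [-0.085  0.038  0.066] 8.7
0.046 [0.5221 0.2215 0.0459] -0.66 [-0.066 -0.041  0.013] 8.95
0.045 [0.522  0.2215 0.0449] -0.0 [-0.075  0.002 -0.016] 9.2
0.044 [0.5221 0.2215 0.0439] -1.8 [-0.101  0.02  -0.026] 9.45
0.043 [0.5221 0.2215 0.0429] -0.56 [-0.046  0.036  0.013] 9.7
0.042 [0.5221 0.2215 0.0419] -1.58 [-0.025 -0.06  -0.026] 9.95
0.041 [0.5221 0.2215 0.041 ] -1.15 [-0.07   0.02  -0.066] 10.2
0.04 [0.5224 0.2216 0.041 ] 5.91 [-0.201  0.383 -0.037] 10.45
```

View pics/crop2.png

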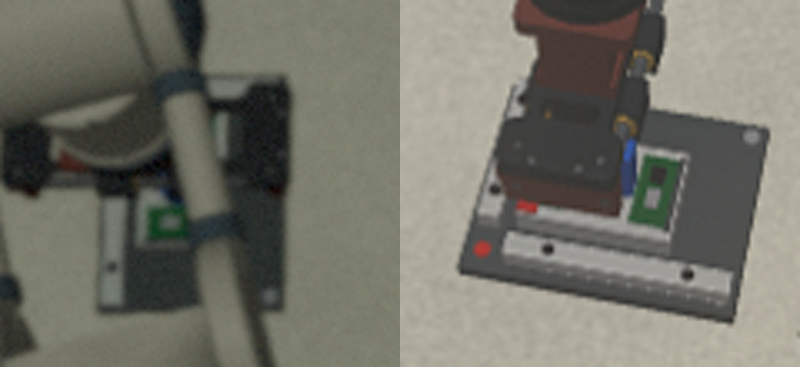

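The holder lies on the bed. The side crop shows its red corner facing the red dot, with gaps to both fences. Next I slide it guarded to the long fence, then along it to the short one.

```bash
cat >> h.py <<'E'
def avg(st,hold,n=6):
    F=[];M=[]
    for _ in range(n):
        hold(.02);s=st();F.append(s["ft_force"]);M.append(s["moment"])
    return np.mean(F,0),np.mean(M,0),s
E
python3 - <<'E'
from bench import *
from h import *
x,y=7.,5.
f0,m0,s=avg(state,hold);print("base",f0.round(2),m0.round(3))
while y<19:
    y+=1.0 if y<11 else .5
    p=jw(x,y);move_l([p[0],p[1],.0402],.03);f,m,s=avg(state,hold,4)
    fj=jf(f-f0); print("y",y,"jig ee",jf(s["ee_pos"][:2]-JO).round(5)*1000,"Fj",fj.round(2),"fz",(f-f0)[2].round(2),"Mz",(m-m0)[2].round(3),round(s["time"],2))
    if fj[1]<-5: break
E
```

```text
base [-2.03 -0.82  5.51] [-0.172  0.552 -0.009]
y 6.0 jig ee [7.52 6.  ] Fj [ 1.42 -0.22] fz 0.21 Mz 0.039 10.97
y 7.0 jig ee [7.64 6.96] Fj [ 2.12 -0.79] fz -0.12 Mz 0.042 11.28
y 8.0 jig ee [7.72 7.93] Fj [ 2.02 -0.31] fz -0.53 Mz 0.036 11.6
y 9.0 jig ee [7.74 8.91] Fj [ 1.8  -1.26] fz -0.65 Mz 0.077 11.92
y 10.0 jig ee [7.75 9.92] Fj [ 1.99 -0.31] fz -0.44 Mz 0.039 12.23
y 11.0 jig ee [ 7.75 10.9 ] Fj [ 2.11 -1.01] fz -0.34 Mz 0.053 12.55
y 11.5 jig ee [ 7.76 11.32] Fj [ 2.65 -1.17] fz -0.01 Mz 0.051 12.87
y 12.0 jig ee [ 7.77 11.8 ] Fj [ 2.4  -0.97] fz -0.43 Mz 0.019 13.18
y 12.5 jig ee [ 7.75 12.32] Fj [ 2.37 -1.31] fz -0.23 Mz 0.044 13.5
y 13.0 jig ee [ 7.77 12.83] Fj [ 2.21 -1.29] fz -0.41 Mz 0.052 13.82
y 13.5 jig ee [ 7.76 13.33] Fj [ 2.13 -1.09] fz -0.84 Mz 0.062 14.13
y 14.0 jig ee [ 7.78 13.83] Fj [ 2.21 -1.07] fz -0.68 Mz 0.066 14.45
y 14.5 jig ee [ 7.75 14.36] Fj [ 1.89 -1.43] fz -0.56 Mz 0.05 14.77
y 15.0 jig ee [ 7.79 14.64] Fj [ 2.34 -2.4 ] fz -0.49 Mz 0.141 15.08
y 15.5 jig ee [ 7.79 14.74] Fj [ 1.71 -2.99] fz -0.24 Mz 0.176 15.4
y 16.0 jig ee [ 7.83 14.8 ] Fj [ 1.69 -4.75] fz 0.16 Mz 0.256 15.72
y 16.5 jig ee [ 7.87 14.87] Fj [ 1.57 -6.8 ] fz 1.37 Mz 0.301 16.03
```

Contact is at y≈14.65 mm. Mz rises along with the force at a lever of about −45 mm, so the −x end touches first and the yaw is slightly low. I trim the yaw until the moment vanishes.

```bash
python3 - <<'E'
from bench import *
from h import *
f0=np.array([0,0,0.])
for psi in (4.1,4.3,4.5,4.7,4.9,5.1):
    p=jw(7,16);move_l([p[0],p[1],.0402],.03,q(psi));f,m,s=avg(state,hold,6)
    e=s["ee_rot"];yaw=2*np.degrees(np.arctan2(e[2],e[1]))
    print(psi,"meas",yaw.round(2) ,"jig ee",(jf(s["ee_pos"][:2]-JO)*1000).round(2),"Fj",jf(f).round(2),"fz",f[2].round(2),"M",m.round(3),round(s["time"],2))
E
```

```text
4.1 meas 4.08 jig ee [ 7.84 14.77] Fj [ 0.13 -5.65] fz 5.99 M [-0.851  0.177  0.239] 16.38
4.3 meas 4.27 jig ee [ 7.9  14.88] Fj [ 0.14 -4.75] fz 6.03 M [-0.758  0.161  0.208] 16.73
4.5 meas 4.46 jig ee [ 7.93 14.92] Fj [ 0.25 -5.15] fz 5.7 M [-0.727  0.136  0.023] 17.08
4.7 meas 4.63 jig ee [ 7.94 14.89] Fj [ 0.26 -5.07] fz 5.57 M [-0.715  0.12  -0.159] 17.43
4.9 meas 4.82 jig ee [ 7.97 14.88] Fj [ 0.33 -4.87] fz 5.54 M [-0.699  0.126 -0.313] 17.78
5.1 meas 5.01 jig ee [ 8.05 14.82] Fj [ 0.68 -4.96] fz 5.49 M [-0.76   0.052 -0.376] 18.13
```

The moment crosses zero at 4.5°, so that is the flush yaw. Next I slide along +x with a light y press.

```bash
python3 - <<'E'
from bench import *
from h import *
u=np.array([np.cos(np.radians(4.5)),np.sin(np.radians(4.5))])
p0=jw(7,15.8); d=0
move_l([p0[0],p0[1],.0404],.03,q(4.5))
f0,m0,s=avg(state,hold);print("base",jf(f0,4.5),f0[2],m0.round(3))
while d<17:
    d+=1.5 if d<5 else .5
    p=p0+u*d/1000;move_l([p[0],p[1],.0404],.03);f,m,s=avg(state,hold,3)
    print("d",d,"ee",(jf(s["ee_pos"][:2]-JO,4.5)*1000).round(2),"Fj",jf(f,4.5).round(2),"fz",f[2].round(2),"M",m.round(3),round(s["time"],2))
    if jf(f-f0,4.5)[0]<-5: break
E
```

```text
base [ 1.86352416 -5.95531018] 5.444838099580206 [-0.829 -0.145  0.031]
d 1.5 ee [ 8.57 14.85] Fj [-2.88 -6.29] fz 7.08 M [-0.933  0.397  0.036] 18.78
d 3.0 ee [ 9.87 14.86] Fj [-4.62 -6.15] fz 7.67 M [-0.965  0.549  0.008] 19.08
```

```bash
python3 - <<'E'
from bench import *
from h import *
u=np.array([np.cos(np.radians(4.5)),np.sin(np.radians(4.5))])
p0=jw(7,15.8); d=3.; last=9.87
while d<17:
    d+=1. if d<7 else .5
    p=p0+u*d/1000;move_l([p[0],p[1],.0405],.04);f,m,s=avg(state,hold,3)
    e=jf(s["ee_pos"][:2]-JO,4.5)*1000
    print("d",d,"ee",e.round(2),"Fj",jf(f,4.5).round(2),"fz",f[2].round(2),"M",m.round(3),round(s["time"],2))
    if jf(f,4.5)[0]<-9 or (e[0]-last<.2 and d>6): break
    last=e[0]
E
```

```text
d 4.0 ee [10.72 14.88] Fj [-4.62 -6.11] fz 8.29 M [-0.976  0.565  0.   ] 19.38
d 5.0 ee [11.72 14.87] Fj [-4.33 -6.09] fz 7.7 M [-0.982  0.577  0.039] 19.68
d 6.0 ee [12.72 14.88] Fj [-4.15 -5.88] fz 8.38 M [-0.958  0.576  0.025] 19.98
d 7.0 ee [13.72 14.85] Fj [-4.23 -5.97] fz 8.07 M [-0.966  0.577  0.044] 20.28
d 7.5 ee [14.15 14.88] Fj [-4.65 -6.15] fz 8.17 M [-0.985  0.579  0.014] 20.58
d 8.0 ee [14.65 14.88] Fj [-4.74 -5.9 ] fz 7.77 M [-0.957  0.573 -0.024] 20.88
d 8.5 ee [15.15 14.86] Fj [-4.49 -6.42] fz 8.35 M [-0.973  0.632 -0.014] 21.18
d 9.0 ee [15.63 14.86] Fj [-5.06 -5.92] fz 8.39 M [-0.991  0.574 -0.006] 21.48
d 9.5 ee [16.13 14.89] Fj [-4.87 -5.35] fz 7.61 M [-0.945  0.614  0.005] 21.78
d 10.0 ee [16.63 14.87] Fj [-4.58 -6.7 ] fz 8.04 M [-0.98   0.631  0.024] 22.08
d 10.5 ee [17.13 14.86] Fj [-4.52 -6.51] fz 8.37 M [-0.966  0.592  0.03 ] 22.38
d 11.0 ee [17.49 14.87] Fj [-5.42 -6.58] fz 8.53 M [-0.999  0.671  0.021] 22.68
d 11.5 ee [17.5  14.89] Fj [-7.58 -6.25] fz 9.88 M [-1.015  0.998 -0.006] 22.98
```

```bash
python3 - <<'E'
from bench import *
from h import *
u=np.array([np.cos(np.radians(4.5)),np.sin(np.radians(4.5))])
p=jw(7,15.8)+u*.012
move_l([p[0],p[1],.0405],.03);f,m,s=avg(state,hold,8)
print("ee",(jf(s["ee_pos"][:2]-JO,4.5)*1000).round(2),s["ee_pos"],"Fj",jf(f,4.5).round(2),"fz",f[2].round(2),"M",m.round(3),round(s["time"],2),s["finger_gap"],s["ee_rot"])
for n in("top","side"):
    d=get_image(n);cv2.imwrite(f"pics/{n}3.png",d["frame"]);np.savez(f"/tmp/{n}3.npz",**d)
t=cv2.imread("pics/top3.png")[190:300,190:310];s=cv2.imread("pics/side3.png")[300:372,245:340]
cv2.imwrite("pics/crop3.png",np.hstack([cv2.resize(t,(300,275),interpolation=2),cv2.resize(s,(363,275),interpolation=2)]))
cv2.imwrite("pics/crop3s.png",cv2.resize(s,(760,576),interpolation=2))
E
```

```text
ee [17.55 14.88] [0.53182952 0.23220837 0.04108136] Fj [-9.71 -6.92] fz 11.01 M [-1.119  1.279 -0.   ] 23.37 0.01595541229249539 [ 0.00107818  0.99922747  0.03924537 -0.00176385]
```

View pics/crop3s.png

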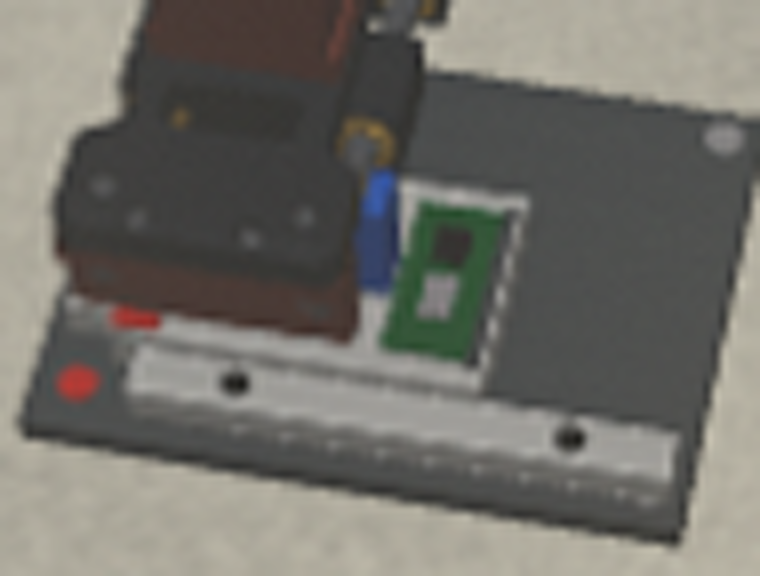

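View pics/top3.png

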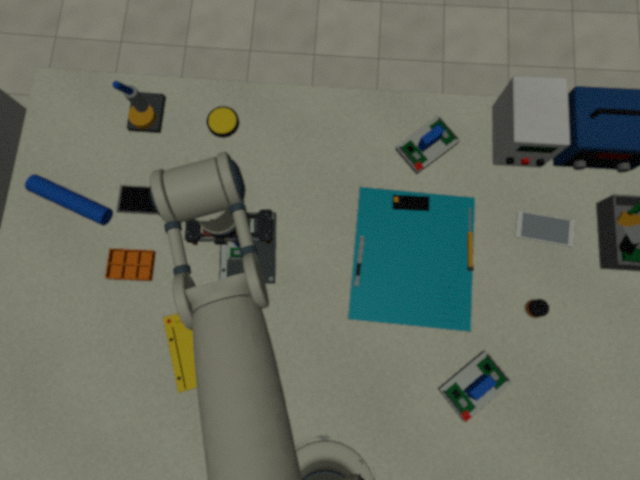

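```bash
python3 - <<'E'
from bench import *
from h import *
d=dict(np.load("/tmp/side3.npz"))
vv,uu=np.mgrid[0:480,0:640];c,r=ray(d,np.c_[uu.ravel(),vv.ravel()]);P=c+r*d["depth"].ravel()[:,None]
J=(P[:,:2]-JO)@np.array([[np.cos(np.radians(4.5)),-np.sin(np.radians(4.5))],[np.sin(np.radians(4.5)),np.cos(np.radians(4.5))]])*1000
h=P[:,2]*1000
for nm,a,b,e,g in(("holder -x edge",-30,-16,-10,40),("holder nearer grip",-16,-4,-10,40),("bed",-80,-40,-40,30)):
    m=(J[:,0]>a)&(J[:,0]<b)&(J[:,1]>e)&(J[:,1]<g)&(h<34);print(nm,m.sum(),np.median(h[m]).round(2))
hold(.3);f,m,s=avg(state,hold,8)
print("Fj",jf(f,4.5).round(2),f[2],m.round(3),s["finger_gap"],s["time"],(jf(s["ee_pos"][:2]-JO,4.5)*1000).round(2))
job_done()
E
```

```text
holder -x edge 166 27.36
holder nearer grip 115 28.43
bed 532 10.49
Fj [-9.93 -6.83] 10.816193412251424 [-1.111  1.272  0.005] 0.016105905045999062 23.9 [17.55 14.88]
the job is handed in; nothing more can be done
```

I gripped the 96 x 60 mm holder by its blue grip, laid it on the dark jig's bed and slid it onto the long fence. I trimmed the yaw to 4.5°, where the contact moment vanished, then slid it along to the short fence. I handed it in at 23.9 s still gripped and pressed; no verdict was reported.

**Checks that passed:**
- **Position:** the tool stalled at (17.55, 14.88) mm in the jig frame, against a nominal home of (17, 15) mm. The jig itself was only located to about 2 mm.
- **Forces:** about 10 N in x (roughly 4.6 N of that was sliding drag before contact), 7 N in y and 11 N down. The moment about z was about 0, so neither fence showed a one-ended contact.
- **Grip and view:** the finger gap stayed at 16 mm. The side picture showed the holder's side along the long fence. In the top picture the things in view were where they started; the arm hid part of the phone and the yellow jig.

**Less certain:**
- **Jig yaw:** the camera estimates spread from about 3.6° to 4.7°, and I started at 4.1°. I trusted the contact moment instead.
- **Short fence:** the gripper hid it, so that contact rests on the force rise and the stall alone.
- **Flatness:** side depth gave the holder's top as 27.4 mm at the free end and 28.4 mm nearer the grip. That is about the depth noise and does not suggest the free end is lifted, but it does not prove the holder is perfectly flat.

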